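# Right a toppled microscope objective and put it back in the rack

### The arm

A 6-joint arm with a two-finger parallel gripper is mounted at the origin on the work surface. World frame = base frame: x ahead of the robot, y to its left, z up, the work surface at z = 0. Lengths are in m, angles in rad, forces in N, time in s.
With the tool pointing down it reaches from about 0.25 to 0.725 m from the base axis. Payload 4 kg.
Tool frame: the origin (TCP) lies at the very end of the fingers, on their centre line; the grasp point (between the pads) lies 19 mm behind it; z points along the fingers, y is the line along which they close (so a half turn about z gives the same grasp; the last joint's range is limited). The gripper opens to 85 mm and grips with 20 to 120 N. Pads are 22 mm wide; open, the fingers measure 114 mm over their backs; the gripper's body (76 mm by 85 mm) begins 54 mm behind the grasp point. The pads swing forward as they close: fully open they stand 13 mm farther back than shut.
Start: joints at [-1.166, 0.241, 0.005, 1.335, 0, 1.571], TCP at [0.197, -0.46, 0.231] pointing down, gripper open.
Joint ranges: [-2.72, 2.72], [-1.05, 1.87], [-1.09, 1.28], [-1.99, 2.15], [-1.42, 1.44], [-3.14, 3.14]. Speed limits (rad/s): [2.79, 2.79, 3.14, 3.14, 3.14, 3.14].

### API

Orientations are given as a unit quaternion [x, y, z, w].
In Python, from workcell import bot gives the robot as it stands.
- The arm moves only by the tool carry_out, never from a script. Its argument "increments" is one flat list of numbers, 5 for each row, row after row: the finger opening in cm, from 0 to 8.54, then the shift along the tool's x, y, z in cm, then the turn about the tool's z in rad. A call has exactly 5 rows; each row shifts and turns the commanded pose from where the row before left it, along the tool's axes as they then stand; what a row does not reach is not made up. A row lasts 1/8 s, in which the tool goes at most 62.5 mm and 10.7 degrees, less where a joint would pass 70% of its speed; a pose out of reach is approached as far as the arm can. A call with a gripper value outside its range is refused whole. The fingers move at their own pace and stop on an object; the grip force is fixed at half the most. Time passes only in rows, so rows that do not move let the fingers close, or fill a call up. It gives the time, the measured TCP pose, the force, the opening and the grip force at its end, in the units of the state.
- bot.get_obs(): the state, without advancing time (a new reading comes with each control period).
- bot.camera(name): name is "scene" or "top" or "wrist"; returns a dict with "pixels" (384x512x3 uint8, blue, green, red), "range_z" (384x512 float32, m along the optical axis (not along the pixel's ray), 0 where there is no reading), "mtx" (3x3 intrinsics, pixels), "eye" and "attitude" of the camera in the world. Camera axes: x right, y down, z forward; pixel columns grow to the right and rows downward; lengths in m; the calibration is good to about 2 mm. A picture is of the moment at which its call begins.
- bot.job_done(): hands the job in; it is judged then, once.
Trained networks look in a picture, given as the dict that the camera call returned (one of the last four; its "shot" number tells which), for a name from the list of things; names that differ only in an ending like _2 or _b are one class to them, and where a whole thing is asked for, a point or a joint stands for the part that bears it (a point fixed in the world has none). Each returns a list of dicts, best first, with "p" (0 to 1); they miss things now and then, are a little off and sometimes report something else, mostly with a low value. They report only what shows in the picture. A call takes as long as a camera call.
- bot.find_in(picture, name): "xyz" ([x, y, z] in m, in the coordinates of the camera as it stood for that picture, good to about 4 mm: the middle of the surface that is visible of it).
- bot.regions_of(picture, name): "mask" (384x512 bool, what is visible of it).
- bot.place_of(picture, name): "xyz" ([x, y, z] in m, in the coordinates of the camera as it stood for that picture, good to about 4 mm: a listed point, or the origin of a listed thing).
The state is a dict: "clock": time; "joint_pos": joint angles; "joint_vel": joint speeds; "tau": joint torques, N m; "eef_pos": TCP position; "tool_rot": TCP orientation; "ft_force": force on the tool from outside, world axes, zero at the start; "ft_torque": the same for the moment, N m; "grip_width": finger opening in m; "grasp_force": force on a finger pad.
Only numpy, scipy, OpenCV 4.12 (cv2) and the standard library are available. Lean on these libraries where they do the work, as an engineer would, in place of code of your own. Each camera call takes 0.05 s, during which the arm holds its last target. There are 200 camera calls.

### The job

One microscope objective has toppled over on the bench beside the angle bracket. Right it: stand it on the bench on its threaded end, lens up, and let go so that it stands by itself; then take it afresh and set it down, lens up like its neighbours, in the one vacant bay of the objective rack. Do not drop it, and do not disturb the other objectives or the things lying about.

Things in the scene. Friction and masses are not known exactly. Their poses are not given: they have to be found in the camera images.
- objective: Toppled steel objective, 82 mm long, lying at the start (axis 18 mm up; it can roll). Origin: centre of the threaded end's flat face; x axis runs to the lens end. Along x: thread 32 mm dia. 0-5 mm; cylindrical barrel 36 mm dia. 5-54 mm (grip here; centre of mass about 36 mm); dark cone 54-75 mm; nose 22 mm dia. 75-82 mm. Upright: x axis up, origin on the support.
- vacant_bay: Black round pad, 46 mm diameter, flush on the floor of the one empty bay of the rack. Origin: centre of the bay on the floor's top face, 4 mm above the bench. Axes as the rack's.
- rack: Fixed aluminium rack, 124 (x) by 268 mm (y). Origin: centre of underside; floor 4 mm thick. Four bays along y at -96, -32, 32, 96 mm, three taken; each 61 (y) by 111 mm (x) inside, dividers 16 mm and lips 18 mm high from the bench. Guard rods, 8 mm dia., along y at x = -57 and 57 mm, tops 84 mm up; end cheeks at y = -132 and 132 mm, 90 mm high.
- mate_a: Objective standing lens up in a bay, 33 mm diameter, 72 mm high, loose. Origin: centre of its underside, z up.
- mate_b: Objective standing lens up in a bay, 35 mm diameter, 66 mm high, loose. Origin: centre of its underside, z up.
- mate_c: Objective standing lens up in a bay, 32 mm diameter, 78 mm high, loose. Origin: centre of its underside, z up.
- bracket: Aluminium angle bracket bolted to the bench, 60 mm (x) by 70 mm (y), 53 mm high with two cap screws reaching 67 mm. Origin: centre of its underside. The toppled objective lies on its +x side, thread end towards it.
- chuck_ring: Loose steel chuck ring lying flat, 72 mm outside and 44 mm inside diameter, 24 mm high. Origin: centre of its underside.
- screwdriver: Loose screwdriver lying along its x axis, 130 mm long, under 30 mm high. Origin: below its middle.
- bottle: Small closed lens-cleaner bottle, loose, 40 mm diameter, 85 mm high. Origin: centre of its underside.
- slide_box: Closed grey slide box, loose, 75 mm (x) by 100 mm (y), 24 mm high. Origin: centre of its underside.

How it is judged:
By the outcome, as a careful person would: the job done as asked, in the order asked, and still so for the second after the job is handed in, with the robot touching nothing.
It also fails if it takes over 56 s, if anything falls off the work surface, if the arm or the gripper's body presses on something with over 40 N, if the wrist force passes 120 N, or if a joint passes its speed limit or range.

## Working session

There is one attempt and no reset: what is moved stays moved. The work goes in short steps, Python scripts to look and compute and a tool call to move; the robot and the scene stay as the last step left them, time stands still between calls to the robot, and variables do not carry over. Pictures are saved under pics/ and viewed, at most 10 in all, crops included, and the job is handed in when it is done.

Besides the shell and the picture viewer there is one more tool, called after ">>>" by a JSON object that holds its "fn" and its "kwargs", one argument or row to a line. carry_out: Moves the arm, as the interface text tells. Its arguments: {"type":"object","properties":{"increments":{"type":"array","items":{"type":"number"}}},"required":["increments"]}

```bash
mkdir -p pics
cat > h.py <<'E'
import numpy as np, cv2
from scipy.spatial.transform import Rotation as R
from workcell import bot
def RT(c):
    a=np.array(c["attitude"]); return (a if a.shape==(3,3) else R.from_quat(a).as_matrix()), np.array(c["eye"])
def world(c,p):
    r,t=RT(c); return np.asarray(p)@r.T+t
def cloud(c,mask=None):
    z=c["range_z"]; v,u=np.nonzero((z>0) if mask is None else (mask&(z>0)))
    k=c["mtx"]; d=z[v,u]
    return world(c,np.c_[(u-k[0,2])/k[0,0]*d,(v-k[1,2])/k[1,1]*d,d])
def save(c,n,s=1.5):
    cv2.imwrite("pics/"+n,cv2.resize(c["pixels"],None,fx=s,fy=s))
E
python3 - <<'E'
from h import *
for n in ["top","scene"]:
    c=bot.camera(n); save(c,n+"0.png"); print(n,np.round(c["eye"],3))
    for o in ["objective","vacant_bay","rack","mate_a","bracket","chuck_ring","screwdriver","bottle","slide_box"]:
        print(o,[(round(d["p"],2),np.round(world(c,d["xyz"]),3).tolist()) for d in bot.place_of(c,o)[:4]])
    for d in bot.regions_of(c,"objective")[:2]:
        P=cloud(c,d["mask"]); print("mask",d["p"],len(P),P.mean(0).round(3),P.min(0).round(3),P.max(0).round(3))
o=bot.get_obs(); print(o)
E
```

```text
top [ 0.253 -0.051  1.034]
objective [(0.74, [0.522, 0.177, 0.015])]
vacant_bay []
rack [(0.61, [0.506, -0.283, 0.0])]
mate_a [(0.76, [0.48, -0.374, 0.005]), (0.74, [0.508, -0.313, 0.0]), (0.5, [0.46, 0.142, -0.003]), (0.45, [0.539, -0.19, 0.003])]
bracket [(0.69, [0.458, 0.14, -0.003])]
chuck_ring [(0.98, [0.499, 0.293, 0.001]), (0.72, [0.519, -0.253, 0.006])]
screwdriver [(0.61, [0.569, 0.081, 0.003])]
bottle [(0.68, [0.474, 0.024, -0.002]), (0.66, [0.54, -0.192, 0.005])]
slide_box [(0.94, [0.372, -0.125, 0.002])]
mask 0.89 363 [0.549 0.199 0.031] [ 0.514  0.166 -0.003] [0.586 0.235 0.041]
mask 0.15 1155 [ 0.369 -0.126  0.025] [ 0.326 -0.181  0.014] [ 0.413 -0.073  0.031]
scene [ 0.792 -0.402  0.823]
objective [(0.97, [0.521, 0.177, 0.017])]
vacant_bay [(0.59, [0.519, -0.253, 0.008])]
rack [(0.65, [0.512, -0.285, 0.004])]
mate_a [(0.9, [0.537, -0.192, 0.005]), (0.82, [0.504, -0.313, 0.003]), (0.73, [0.479, -0.369, 0.01])]
bracket [(0.84, [0.455, 0.138, -0.002]), (0.16, [0.536, -0.191, 0.006]), (0.15, [0.521, 0.175, 0.02])]
chuck_ring [(0.63, [0.498, 0.292, 0.005])]
screwdriver [(0.
[... 244 characters left out ...]
 ]
{'clock': 1.1, 'joint_pos': array([-1.16600074e+00,  2.40572908e-01,  4.99124765e-03,  1.33519463e+00,
       -6.77698103e-07,  1.57080325e+00]), 'joint_vel': array([ 0.00166832, -0.00014819,  0.00024096, -0.00070674, -0.00086045,
       -0.00062714]), 'tau': array([ 2.59073997e-03, -3.72224021e+01,  2.52692968e+01,  1.26665618e-03,
        7.29584713e-05,  2.96033534e-06]), 'eef_pos': array([ 0.19691431, -0.45958936,  0.23131666]), 'tool_rot': array([9.79588089e-01, 2.01015361e-01, 1.68181611e-06, 9.88116882e-06]), 'ft_force': array([-1.20386799,  0.06873933,  0.3954182 ]), 'ft_torque': array([-0.07421108,  0.02640251, -0.06396093]), 'grasp_force': 0.0, 'grip_width': 0.08546147216611225}
```

View pics/top0.png

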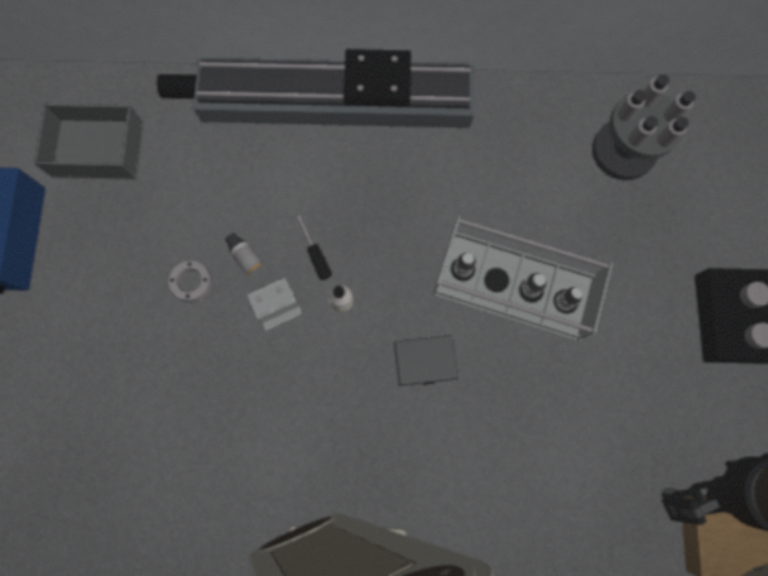

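View pics/scene0.png

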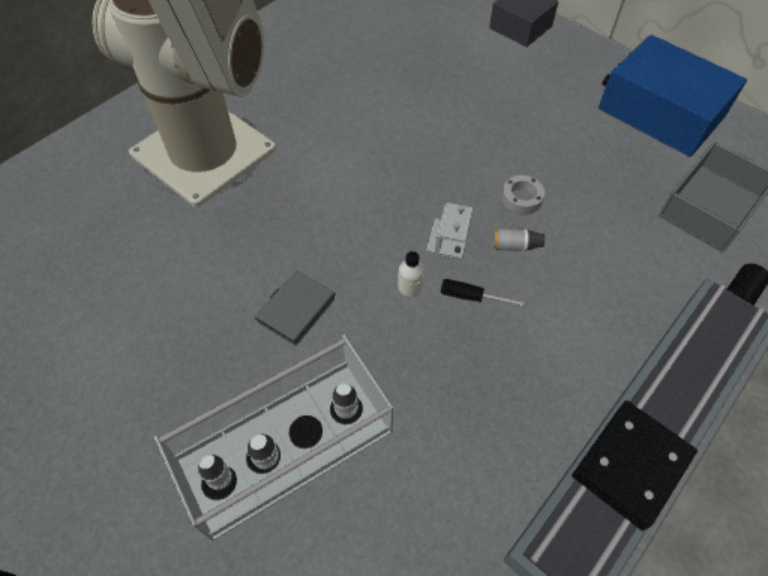

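>>> {"fn": "carry_out", "kwargs": {
  "increments": [8.5,3.9,-3.1,0,0,8.5,3.9,-3.1,0,0,8.5,3.9,-3.1,0,0,8.5,3.9,-3.1,0,0,8.5,3.9,-3.1,0,0]
}}

```text
clock: 1.72
eef_pos: [0.3157, -0.239, 0.2315]
tool_rot: [0.98, 0.201, 0.0, 0.0]
ft_force: [1.4, -0.3, -0.1]
grip_width: 0.0846
grasp_force: 0.0
```

>>> {"fn": "carry_out", "kwargs": {
  "increments": [8.5,3.9,-3.1,0,0,8.5,3.9,-3.1,0,0,8.5,3.9,-3.1,0,0,8.5,3.9,-3.1,0,0,8.5,3.9,-3.1,0,0]
}}

```text
clock: 2.35
eef_pos: [0.434, -0.0195, 0.2316]
tool_rot: [0.98, 0.201, 0.0, 0.0]
ft_force: [1.0, 0.6, -0.1]
grip_width: 0.0849
grasp_force: 0.0
```

>>> {"fn": "carry_out", "kwargs": {
  "increments": [8.5,3.9,-3.1,0,0,8.5,3.9,-3.1,0,0,8.5,3.5,-2.9,0,0,8.5,3.5,-2.9,0,-0.15,8.5,0,0,0,0]
}}

```text
clock: 2.98
eef_pos: [0.523, 0.1502, 0.2306]
tool_rot: [0.961, 0.276, -0.0, -0.0]
ft_force: [-0.3, -0.6, 0.3]
grip_width: 0.0851
grasp_force: 0.0
```

```bash
cat > m.py <<'E'
from h import *
def meas(names=("wrist","top","scene")):
    for n in names:
        c=bot.camera(n); save(c,f"{n}_{int(bot.get_obs()['clock']*100)}.png")
        for d in bot.place_of(c,"objective")[:1]: print(n,"org",round(d["p"],2),world(c,d["xyz"]).round(4))
        for d in bot.regions_of(c,"objective")[:1]:
            P=cloud(c,d["mask"]); P=P[(P[:,2]>.006)&(P[:,2]<.05)]
            w,V=np.linalg.eigh(np.cov(P[:,:2].T)); a=V[:,-1]; a=a*np.sign(a[0]); q=P[:,:2]@a; s=P[:,:2]@np.array([-a[1],a[0]])
            print(" yaw",np.arctan2(a[1],a[0]).round(3),"ends",(a*q.min()+np.median(s)*np.array([-a[1],a[0]])).round(4),(a*q.max()+np.median(s)*np.array([-a[1],a[0]])).round(4),"len",np.ptp(q).round(3),"w",np.ptp(s).round(3),"ztop",np.percentile(P[:,2],98).round(4),len(P))
def pose():
    o=bot.get_obs(); x=R.from_quat(o["tool_rot"]).as_matrix(); print(o["clock"],o["eef_pos"].round(4),"toolx yaw",np.arctan2(x[1,0],x[0,0]).round(4),"q",o["joint_pos"].round(2),"w",round(o["grip_width"],4),"F",np.round(o["ft_force"],1),round(o["grasp_force"],1))
E
python3 -c "
from m import *
pose(); meas()"; ls pics
```

```text
2.975 [0.523  0.1502 0.2306] toolx yaw 0.5589 q [0.28 0.33 0.12 1.37 0.   2.86] w 0.0851 F [-0.3 -0.6  0.3] 0.0
wrist org 0.68 [0.5251 0.1771 0.0201]
 yaw 0.692 ends [0.5238 0.1757] [0.5875 0.2284] len 0.083 w 0.036 ztop 0.0372 2423
top org 0.46 [0.5236 0.1755 0.0155]
 yaw 0.477 ends [0.5183 0.1762] [0.5891 0.2128] len 0.08 w 0.034 ztop 0.0384 214
scene org 0.85 [0.5206 0.1761 0.0178]
 yaw 0.714 ends [0.5282 0.1686] [0.5889 0.2212] len 0.08 w 0.035 ztop 0.0382 419
scene0.png
scene_332.png
top0.png
top_317.png
wrist_302.png
```

View pics/wrist_302.png

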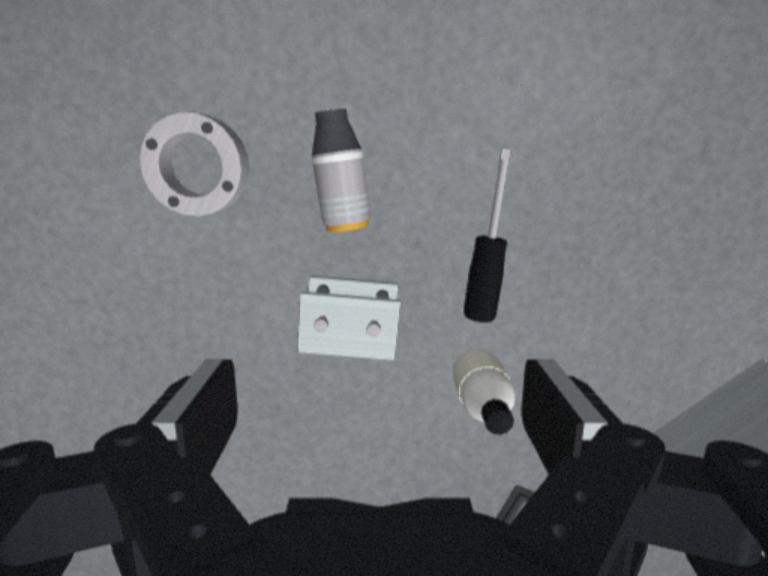

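Run:
```python
from m import *
# rack: rods from top/scene depth clouds
c=bot.camera("scene"); d=bot.regions_of(c,"rack")
P=[cloud(c,d[0]["mask"])]; c=bot.camera("top"); d=bot.regions_of(c,"rack"); P.append(cloud(c,d[0]["mask"]))
C=np.array([.508,-.284])
for p in P:
    q=p[:,:2]; f=p[p[:,2]<.03]; fl=f[:,:2]
    r=cv2.minAreaRect((q*1000).astype(np.float32)); print("rect",r,len(p))
    yaw=-.31; 
    hi=p[(p[:,2]>.072)&(p[:,2]<.095)]
    for yaw in (-.27,-.29,-.31,-.33,-.35):
        ex=np.array([np.cos(yaw),np.sin(yaw)]); ey=np.array([-ex[1],ex[0]])
        l=(hi[:,:2]-C)@ex; m=abs((hi[:,:2]-C)@ey)<.115
        n=l[m&(l<-.04)]; g=l[m&(l>.04)]
        print(yaw,len(n),n.mean().round(4),n.std().round(4),len(g),g.mean().round(4),g.std().round(4))
```

```text
rect ((491.90936279296875, -274.73992919921875), (303.13079833984375, 166.7517852783203), 73.3500747680664) 8357
-0.27 492 -0.0536 0.0026 581 0.06 0.0027
-0.29 492 -0.0535 0.0022 584 0.0601 0.0022
-0.31 492 -0.0535 0.0025 585 0.0602 0.0025
-0.33 492 -0.0534 0.0033 585 0.0603 0.0033
-0.35 490 -0.0534 0.0045 585 0.0605 0.0044
rect ((519.4172973632812, -303.44061279296875), (299.66925048828125, 162.13108825683594), 73.10503387451172) 4718
-0.27 305 -0.0552 0.0028 280 0.0586 0.0027
-0.29 305 -0.0551 0.0023 280 0.0586 0.0022
-0.31 304 -0.0551 0.0026 281 0.0586 0.0025
-0.33 304 -0.0551 0.0034 282 0.0586 0.0032
-0.35 305 -0.0552 0.0045 280 0.0585 0.0043
```

>>> {"fn": "carry_out", "kwargs": {
  "increments": [7,2.75,-1.35,0,-0.13,7,2.75,-1.35,3,0,7,0,0,4,0,7,0,0,4,0,7,0,0,0,0]
}}

```text
clock: 4.25
eef_pos: [0.5482, 0.2004, 0.1178]
tool_rot: [0.942, 0.336, -0.004, 0.0]
ft_force: [-0.8, 0.3, 0.9]
grip_width: 0.0701
grasp_force: 0.0
```

```bash
python3 -c "
from m import *
pose(); meas(('wrist',))"; ls pics
```

```text
4.25 [0.5482 0.2004 0.1178] toolx yaw 0.6849 q [0.35 0.48 0.05 1.15 0.   2.81] w 0.0701 F [-0.8  0.3  0.9] 0.0
wrist org 0.7 [0.5227 0.1765 0.0179]
 yaw 0.685 ends [0.5223 0.1771] [0.5865 0.2295] len 0.083 w 0.036 ztop 0.037 4552
scene0.png
scene_332.png
top0.png
top_317.png
wrist_302.png
wrist_430.png
```

>>> {"fn": "carry_out", "kwargs": {
  "increments": [7,0.6,0.2,4,0,7,0,0,4,0,7,0,0,3,0,7,0,0,0.5,0,7,0,0,0,0]
}}

```text
clock: 5.03
eef_pos: [0.5585, 0.2041, 0.0082]
tool_rot: [0.942, 0.336, 0.002, -0.0]
ft_force: [0.2, 0.2, -0.4]
grip_width: 0.0697
grasp_force: 0.0
```

>>> {"fn": "carry_out", "kwargs": {
  "increments": [3,0,0,0,0,3,0,0,0,0,3,0,0,0,0,3,0,0,0,0,3,0,0,0,0]
}}

```text
clock: 5.65
eef_pos: [0.5585, 0.2044, 0.0083]
tool_rot: [0.942, 0.336, 0.002, -0.0]
ft_force: [-0.7, 0.1, 5.4]
grip_width: 0.0344
grasp_force: 59.5
```

```bash
python3 -c "
from m import *
pose(); meas(('wrist','scene'))"; ls pics
```

```text
5.65 [0.5585 0.2044 0.0083] toolx yaw 0.685 q [ 0.35  0.6  -0.06  0.91  0.    2.81] w 0.0344 F [-0.7  0.1  5.4] 59.5
 yaw 0.673 ends [0.5282 0.1795] [0.5885 0.2276] len 0.077 w 0.036 ztop 0.0369 11295
scene org 0.76 [0.5237 0.1731 0.0187]
 yaw 0.681 ends [0.5287 0.1678] [0.5919 0.2191] len 0.081 w 0.031 ztop 0.0384 225
scene0.png
scene_332.png
scene_585.png
top0.png
top_317.png
wrist_302.png
wrist_430.png
wrist_570.png
```

>>> {"fn": "carry_out", "kwargs": {
  "increments": [6,0,0,0,0,6,0,0,0,0,6,-0.4,0,0.6,0,6,0,0,0,0,6,0,0,0,0]
}}

```text
clock: 6.58
eef_pos: [0.5537, 0.2009, -0.0]
tool_rot: [0.942, 0.336, -0.0, 0.0]
ft_force: [-0.3, -0.0, 0.5]
grip_width: 0.0596
grasp_force: 0.0
```

>>> {"fn": "carry_out", "kwargs": {
  "increments": [3,0,0,0,0,3,0,0,0,0,3,0,0,0,0,3,0,0,0,0,3,0,0,0,0]
}}

```text
clock: 7.2
eef_pos: [0.5542, 0.2012, 0.0007]
tool_rot: [0.942, 0.336, 0.0, 0.0]
ft_force: [-0.3, -0.2, 2.5]
grip_width: 0.0344
grasp_force: 59.6
```

```bash
python3 -c "
from m import *
pose(); meas(('wrist',))"; ls -t pics|head -1
```

```text
7.2 [0.5542 0.2012 0.0007] toolx yaw 0.6848 q [ 0.35  0.61 -0.08  0.89 -0.    2.8 ] w 0.0344 F [-0.3 -0.2  2.5] 59.6
wrist org 0.67 [0.525  0.1734 0.0195]
 yaw 0.675 ends [0.5292 0.1804] [0.5882 0.2276] len 0.076 w 0.036 ztop 0.0369 12715
wrist_725.png
```

>>> {"fn": "carry_out", "kwargs": {
  "increments": [3,0,0,-2,0,3,0,0,-4,0,3,0,0,-4,0,3,0,0,-4,0,3,0,0,-2,0]
}}

```text
clock: 7.98
eef_pos: [0.5544, 0.2013, 0.1618]
tool_rot: [0.942, 0.336, 0.001, -0.0]
ft_force: [1.3, -0.9, -2.2]
grip_width: 0.0345
grasp_force: 60.0
```

>>> {"fn": "carry_out", "kwargs": {
  "increments": [3,-1.6,1.1,0,0,3,-3.2,2.25,0,0,3,-3.3,2.3,0,0,3,-3.3,2.3,0,0,3,-3.3,2.3,0,0]
}}

```text
clock: 8.6
eef_pos: [0.5022, 0.0265, 0.1579]
tool_rot: [0.942, 0.336, -0.002, -0.0]
ft_force: [-0.3, -0.2, -2.1]
grip_width: 0.0344
grasp_force: 60.0
```

>>> {"fn": "carry_out", "kwargs": {
  "increments": [3,-3.3,2.3,0,0,3,-3.3,2.3,0,0,3,-3.3,2.3,0,0,3,-3.3,2.3,0,0,3,-3.3,2.3,0,0]
}}

```text
clock: 9.22
eef_pos: [0.4469, -0.166, 0.1581]
tool_rot: [0.942, 0.335, -0.002, -0.001]
ft_force: [0.6, -0.2, -2.8]
grip_width: 0.0345
grasp_force: 60.0
```

>>> {"fn": "carry_out", "kwargs": {
  "increments": [3,-3.3,2.3,0,0,3,-3.2,2.25,0,0,3,-1.6,1.1,0,0.1,3,0,0,0,0.15,3,0,0,0,0.15]
}}

```text
clock: 9.85
eef_pos: [0.4201, -0.2598, 0.1578]
tool_rot: [0.99, 0.138, -0.002, -0.001]
ft_force: [-0.9, 0.3, -1.6]
grip_width: 0.0346
grasp_force: 60.0
```

>>> {"fn": "carry_out", "kwargs": {
  "increments": [3,0,0,0,0.15,3,0,0,0,0.15,3,0,0,0,0.15,3,0,0,0,0.127,3,0,0,0,0]
}}

```text
clock: 10.48
eef_pos: [0.4207, -0.2593, 0.1583]
tool_rot: [0.989, -0.145, -0.002, -0.001]
ft_force: [-0.4, -0.1, -2.7]
grip_width: 0.0346
grasp_force: 60.0
```

```bash
python3 -c "
from m import *
pose()
c=bot.camera('scene'); o=bot.get_obs()
r,t=RT(c); k=c['mtx']; p=r.T@(o['eef_pos']-t); u,v=(k@p)[:2]/p[2]; print(u,v)
u,v=int(u),int(v); im=c['pixels'][max(0,v-110):v+90,max(0,u-110):u+110]; cv2.imwrite('pics/s1.png',cv2.resize(im,None,fx=2.5,fy=2.5))
for d in bot.place_of(c,'objective')[:1]: print(d['p'],world(c,d['xyz']))
"
```

```text
10.475 [ 0.4207 -0.2593  0.1583] toolx yaw -0.2915 q [-0.55  0.28 -0.14  1.16 -0.    2.88] w 0.0346 F [-0.4 -0.1 -2.7] 60.0
154.15009803185154 226.51123702823003
0.96 [ 0.38350706 -0.24859224  0.17485063]
```

View pics/s1.png

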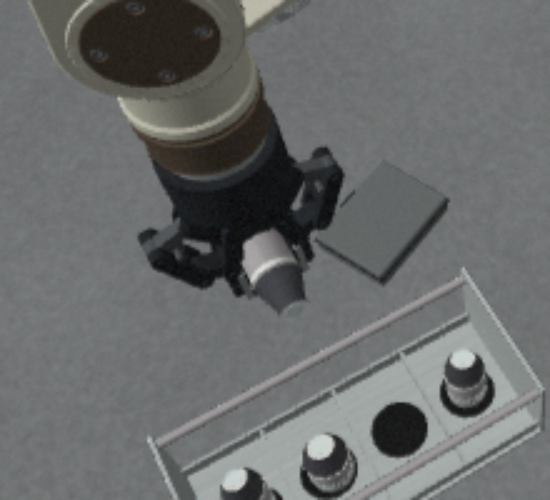

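>>> {"fn": "carry_out", "kwargs": {
  "increments": [3,0.15,0,3,0,3,0,0,3,0,3,0,0,1.4,0,3,0,0,0,0,3,0,0,0,0]
}}

```text
clock: 11.2
eef_pos: [0.425, -0.2606, 0.0872]
tool_rot: [0.989, -0.145, 0.001, 0.0]
ft_force: [0.8, 0.4, -1.6]
grip_width: 0.0342
grasp_force: 60.0
```

>>> {"fn": "carry_out", "kwargs": {
  "increments": [3,-0.05,0,0.3,0,3,-0.05,0,0.3,0,3,-0.05,0,0.3,0,3,-0.05,0,0.3,0,3,0,0,0.3,0]
}}

```text
clock: 11.82
eef_pos: [0.4225, -0.2599, 0.0735]
tool_rot: [0.989, -0.146, 0.001, 0.001]
ft_force: [-7.6, 3.6, 15.2]
grip_width: 0.0344
grasp_force: 62.7
```

```bash
cat > v.py <<'E'
from m import *
def shot(name,cam='scene',h=60,f=5,see=True):
    c=bot.camera(cam); o=bot.get_obs(); pose()
    r,t=RT(c); k=c['mtx']; p=r.T@(o['eef_pos']-t); u,v=((k@p)[:2]/p[2]).astype(int)
    im=c['pixels'][max(0,v-h):v+h,max(0,u-h):u+h]; cv2.imwrite('pics/'+name,cv2.resize(im,None,fx=f,fy=f,interpolation=cv2.INTER_CUBIC))
    for d in bot.place_of(c,'objective')[:1]: print('org',d['p'],world(c,d['xyz']).round(4))
    for d in bot.find_in(c,'objective')[:1]: print('mid',d['p'],world(c,d['xyz']).round(4))
    for d in bot.regions_of(c,'objective')[:1]:
        P=cloud(c,d['mask']); m=P.mean(0); P=P[np.linalg.norm(P-np.median(P,0),axis=1)<.07]
        _,s,V=np.linalg.svd(P-P.mean(0)); a=V[0]*np.sign(V[0][0]); print('axis',a.round(3),'elev',np.degrees(np.arcsin(a[2])).round(1),len(P),'zmin/max',P[:,2].min().round(4),P[:,2].max().round(4))
E
python3 -c "
from v import *
shot('s2.png')"
```

```text
11.875 [ 0.4224 -0.2599  0.0733] toolx yaw -0.2923 q [-0.55  0.36 -0.27  0.94 -0.    2.88] w 0.0348 F [-5.4  2.8 14. ] 62.6
org 0.57 [ 0.3842 -0.2477  0.0859]
mid 0.6 [ 0.4349 -0.2669  0.107 ]
axis [ 0.93  -0.349 -0.113] elev -6.5 447 zmin/max 0.0841 0.1135
```

View pics/s2.png

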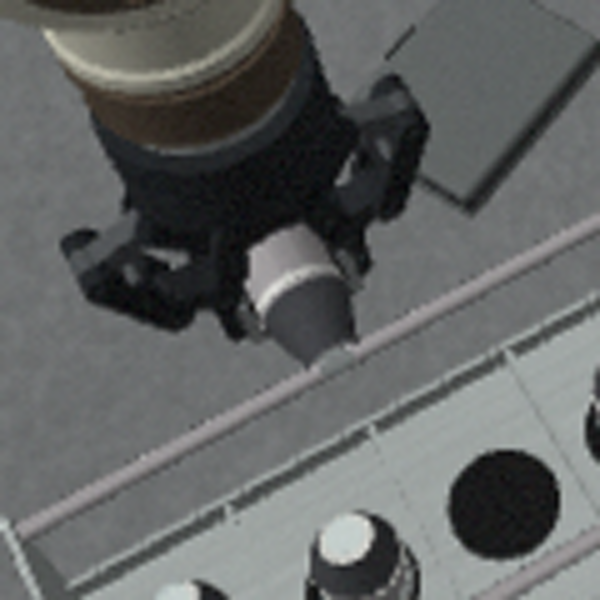

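>>> {"fn": "carry_out", "kwargs": {
  "increments": [3,0,0,0.27,0,3,0,0,0.27,0,3,0,0,0.27,0,3,0,0,0.27,0,3,0,0,0.27,0]
}}

```text
clock: 12.65
eef_pos: [0.422, -0.2599, 0.06]
tool_rot: [0.989, -0.146, 0.0, 0.001]
ft_force: [-8.1, 2.6, 17.6]
grip_width: 0.0342
grasp_force: 69.7
```

```bash
python3 -c "
from v import *
shot('s3.png')"
```

```text
12.7 [ 0.422  -0.2599  0.0598] toolx yaw -0.2925 q [-0.55  0.38 -0.29  0.91 -0.    2.88] w 0.0345 F [-8.5  3.6 17.1] 69.9
org 0.76 [ 0.3874 -0.2522  0.0617]
mid 0.84 [ 0.4361 -0.2669  0.1006]
axis [ 0.889 -0.395  0.231] elev 13.4 378 zmin/max 0.0621 0.1415
```

>>> {"fn": "carry_out", "kwargs": {
  "increments": [3,0,0,0.3,0,3,0.07,0,0.33,0,3,0.1,0,0.35,0,3,0.1,0,0.3,0,3,0.1,0,0.2,0]
}}

```text
clock: 13.48
eef_pos: [0.425, -0.2609, 0.0456]
tool_rot: [0.989, -0.146, -0.0, 0.001]
ft_force: [-8.8, 2.4, 15.7]
grip_width: 0.0345
grasp_force: 79.9
```

>>> {"fn": "carry_out", "kwargs": {
  "increments": [3,0.12,0,0.2,0,3,0.15,0,0.2,0,3,0,0,0,0,3,0,0,0,0,3,0,0,0,0]
}}

```text
clock: 14.1
eef_pos: [0.4259, -0.261, 0.0403]
tool_rot: [0.989, -0.146, -0.002, 0.0]
ft_force: [-11.1, 2.5, 14.9]
grip_width: 0.0345
grasp_force: 81.9
```

```bash
python3 -c "
from v import *
shot('s4.png')"
```

```text
14.15 [ 0.4259 -0.261   0.0403] toolx yaw -0.293 q [-0.55  0.41 -0.29  0.87 -0.    2.89] w 0.0348 F [-11.2   3.1  15.3] 81.9
org 0.6 [ 0.3979 -0.2538  0.0297]
mid 0.74 [ 0.435  -0.2671  0.0856]
axis [ 0.521 -0.296  0.801] elev 53.2 233 zmin/max 0.0618 0.1039
```

View pics/s4.png

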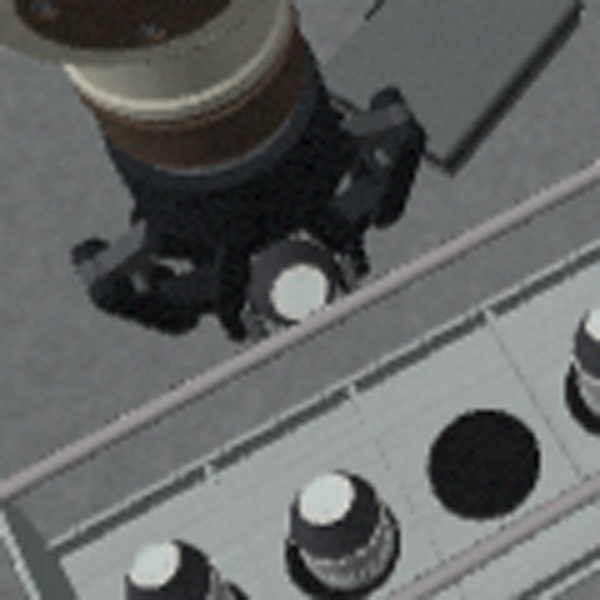

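>>> {"fn": "carry_out", "kwargs": {
  "increments": [3,0.17,0,0.17,0,3,0.2,0,0.17,0,3,0.2,0,0.15,0,3,0.2,0,0.13,0,3,0.2,0,0.1,0]
}}

```text
clock: 14.92
eef_pos: [0.4314, -0.2621, 0.0321]
tool_rot: [0.989, -0.146, -0.006, -0.001]
ft_force: [-21.0, 6.5, 21.4]
grip_width: 0.0343
grasp_force: 84.6
```

```bash
python3 -c "
from v import *
shot('s5.png')"
```

```text
14.975 [ 0.4319 -0.2622  0.0316] toolx yaw -0.2933 q [-0.54  0.44 -0.28  0.87 -0.    2.89] w 0.0347 F [-14.4   3.8  10.3] 83.7
org 0.63 [ 0.4112 -0.2571  0.017 ]
mid 0.54 [ 0.4441 -0.2687  0.0786]
axis [ 0.283 -0.235  0.93 ] elev 68.4 198 zmin/max 0.0604 0.1248
```

>>> {"fn": "carry_out", "kwargs": {
  "increments": [3,0.2,0,0,0,3,0.2,0,0,0,3,0.2,0,0,0,3,0,0,0,0,3,0,0,0,0]
}}

```text
clock: 15.75
eef_pos: [0.4339, -0.2626, 0.03]
tool_rot: [0.989, -0.146, -0.009, -0.002]
ft_force: [-20.5, 4.8, 11.1]
grip_width: 0.0343
grasp_force: 83.7
```

```bash
python3 -c "
from v import *
shot('s6.png')"
```

```text
15.8 [ 0.4339 -0.2626  0.03  ] toolx yaw -0.2939 q [-0.54  0.45 -0.27  0.87 -0.    2.89] w 0.0341 F [-20.9   5.7  10.8] 83.7
org 0.48 [ 0.4185 -0.257   0.0132]
mid 0.67 [ 0.4419 -0.2667  0.0722]
axis [ 0.298 -0.186  0.936] elev 69.5 134 zmin/max 0.0468 0.1103
```

>>> {"fn": "carry_out", "kwargs": {
  "increments": [3,-1,0,0,0,3,-1.5,1,0,0,3,-2,1,0,0,3,-1.5,1,0,0,3,0,0,0,0]
}}

```text
clock: 16.58
eef_pos: [0.3761, -0.2779, 0.0318]
tool_rot: [0.989, -0.147, -0.0, -0.0]
ft_force: [0.6, 0.6, -2.5]
grip_width: 0.0342
grasp_force: 82.7
```

```bash
python3 -c "
from v import *
shot('s7.png')
shot('s7t.png','top')"
```

```text
16.625 [ 0.3772 -0.278   0.032 ] toolx yaw -0.2935 q [-0.64  0.37 -0.39  0.81  0.    2.8 ] w 0.0344 F [ 1.  -0.7 -1.9] 82.7
org 0.72 [ 0.3574 -0.2745  0.016 ]
mid 0.57 [ 0.3851 -0.283   0.0693]
axis [ 0.107 -0.065  0.992] elev 82.8 274 zmin/max 0.0219 0.114
16.825 [ 0.3782 -0.2777  0.0319] toolx yaw -0.2917 q [-0.63  0.37 -0.39  0.81  0.    2.8 ] w 0.0342 F [ 0.4  0.4 -2.6] 82.7
org 0.48 [ 0.3656 -0.2743  0.0161]
mid 0.64 [ 0.3633 -0.2607  0.0444]
axis [ 0.179 -0.17   0.969] elev 75.7 58 zmin/max 0.0232 0.0741
```

View pics/s7.png

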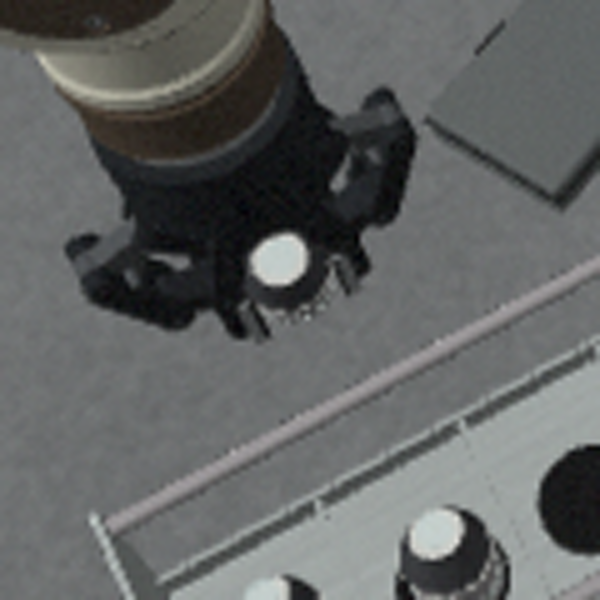

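>>> {"fn": "carry_out", "kwargs": {
  "increments": [3,0,0,0.2,0,3,0,0,0.2,0,3,0,0,0.2,0,3,0,0,0.1,0,3,0,0,0,0]
}}

```text
clock: 17.6
eef_pos: [0.3773, -0.2774, 0.0247]
tool_rot: [0.989, -0.146, -0.0, -0.0]
ft_force: [0.0, 0.3, -1.5]
grip_width: 0.0343
grasp_force: 82.7
```

```bash
python3 -c "
from v import *
pose()"
```

```text
17.6 [ 0.3773 -0.2774  0.0247] toolx yaw -0.2922 q [-0.63  0.38 -0.4   0.79 -0.    2.8 ] w 0.0343 F [ 0.   0.3 -1.5] 82.7
```

>>> {"fn": "carry_out", "kwargs": {
  "increments": [3,0,0,0.1,0,3,0,0,0.1,0,3,0,0,0.1,0,3,0,0,0,0,3,0,0,0,0]
}}

```text
clock: 18.23
eef_pos: [0.3774, -0.2774, 0.0218]
tool_rot: [0.989, -0.146, 0.0, 0.0]
ft_force: [0.6, -1.2, -1.8]
grip_width: 0.0345
grasp_force: 82.7
```

>>> {"fn": "carry_out", "kwargs": {
  "increments": [3,0,0,0.1,0,3,0,0,0.1,0,3,0,0,0.1,0,3,0,0,0,0,3,0,0,0,0]
}}

```text
clock: 18.85
eef_pos: [0.3777, -0.2776, 0.0199]
tool_rot: [0.989, -0.146, 0.0, 0.0]
ft_force: [-2.3, 1.2, 8.4]
grip_width: 0.0344
grasp_force: 83.6
```

>>> {"fn": "carry_out", "kwargs": {
  "increments": [3,-0.3,0,0.1,0,3,-0.3,0,0.1,0,3,-0.3,0,0.1,0,3,-0.3,0,0.1,0,3,0,0,0,0]
}}

```text
clock: 19.48
eef_pos: [0.3756, -0.2775, 0.0198]
tool_rot: [0.989, -0.145, 0.01, 0.002]
ft_force: [10.8, 2.2, 15.0]
grip_width: 0.0343
grasp_force: 84.5
```

```bash
python3 -c "
from v import *
shot('s8.png')"
```

```text
19.525 [ 0.3756 -0.2776  0.0199] toolx yaw -0.2904 q [-0.64  0.37 -0.43  0.75  0.01  2.79] w 0.0342 F [10.7  2.2 15.6] 84.5
org 0.77 [ 0.3587 -0.2734  0.0025]
mid 0.53 [ 0.3811 -0.2806  0.0577]
axis [ 0.128 -0.002  0.992] elev 82.6 272 zmin/max 0.011 0.1009
```

View pics/s8.png

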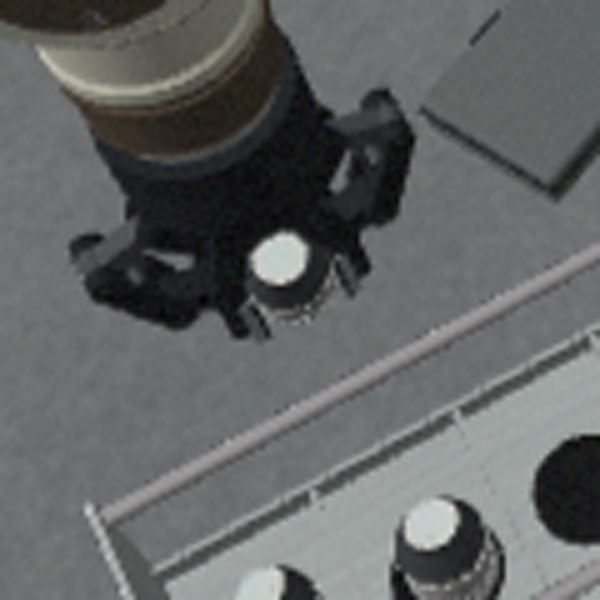

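>>> {"fn": "carry_out", "kwargs": {
  "increments": [3,-0.25,0,0.1,0,3,-0.25,0,0.1,0,3,-0.25,0,0.1,0,3,0,0,0.1,0,3,0,0,0,0]
}}

```text
clock: 20.3
eef_pos: [0.375, -0.2775, 0.0196]
tool_rot: [0.989, -0.144, 0.017, 0.003]
ft_force: [15.5, 6.0, 30.7]
grip_width: 0.0344
grasp_force: 86.4
```

```bash
python3 -c "
from v import *
shot('s9.png')"
```

```text
20.35 [ 0.375  -0.2775  0.0196] toolx yaw -0.2888 q [-0.65  0.37 -0.44  0.73  0.01  2.79] w 0.0342 F [16.4  5.1 29.9] 86.4
org 0.85 [ 0.3574 -0.2736  0.0031]
mid 0.68 [ 0.3833 -0.2858  0.0571]
axis [ 0.116 -0.011  0.993] elev 83.3 278 zmin/max 0.0043 0.1011
```

Run:
```python
from v import *
for cam in ("scene","wrist"):
    c=bot.camera(cam); o=bot.get_obs(); P=cloud(c)
    z=c["range_z"]; g=c["pixels"].min(2)[z>0]
    t=o["eef_pos"]; m=(np.linalg.norm(P[:,:2]-t[:2],axis=1)<.04)&(P[:,2]>.05)&(P[:,2]<.11)&(g>(165))
    Q=P[m]; print(cam,len(Q),g[(np.linalg.norm(P[:,:2]-t[:2],axis=1)<.04)&(P[:,2]<.12)].max() if m.any() else None)
    if len(Q)>8:
        print(np.median(Q,0).round(4),np.ptp(Q,axis=0).round(3)); _,s,V=np.linalg.svd(Q-Q.mean(0)); print("n",V[2].round(3),s.round(4))
    if cam=="scene":
        for d in bot.regions_of(c,"objective")[:1]:
            k=d["mask"]; S=cloud(c,k); print(np.c_[S, c["pixels"].min(2)[k&(z>0)]][::12].round(3).tolist())
save(c,"w10.png")
```

```text
scene 77 199
[ 0.3773 -0.2802  0.0811] [0.03  0.02  0.036]
n [-0.846  0.321  0.425] [0.1368 0.0463 0.0394]
[[0.37, -0.267, 0.068, 53.0], [0.366, -0.269, 0.058, 198.0], [0.369, -0.269, 0.057, 198.0], [0.383, -0.278, 0.085, 195.0], [0.379, -0.284, 0.084, 195.0], [0.382, -0.264, 0.058, 31.0], [0.376, -0.27, 0.054, 192.0], [0.385, -0.283, 0.082, 196.0], [0.365, -0.287, 0.057, 121.0], [0.389, -0.271, 0.064, 33.0], [0.375, -0.278, 0.052, 198.0], [0.381, -0.291, 0.075, 87.0], [0.39, -0.273, 0.059, 33.0], [0.39, -0.285, 0.074, 28.0], [0.379, -0.293, 0.066, 53.0], [0.391, -0.275, 0.055, 55.0], [0.391, -0.285, 0.065, 27.0], [0.381, -0.292, 0.059, 46.0], [0.381, -0.27, 0.023, 82.0], [0.389, -0.281, 0.047, 55.0], [0.389, -0.287, 0.052, 107.0], [0.381, -0.29, 0.04, 108.0], [0.377, -0.29, 0.029, 98.0], [0.376, -0.285, 0.015, 110.0]]
wrist 4073 245
[ 0.3802 -0.2805  0.0786] [0.036 0.045 0.036]
n [-0.858  0.279  0.431] [0.9685 0.457  0.3906]
```

View pics/w10.png

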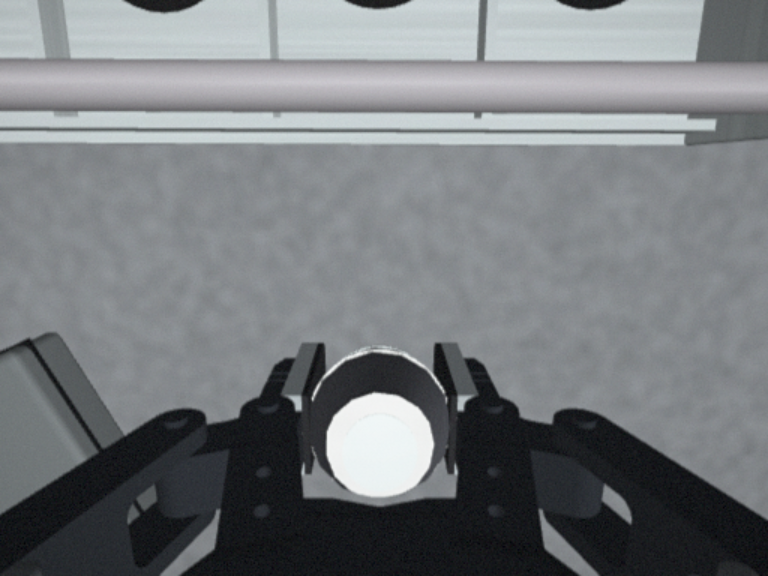

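Run:
```python
from v import *
for cam in ("wrist","scene"):
    c=bot.camera(cam); o=bot.get_obs(); t=o["eef_pos"]; z=c["range_z"]; P=cloud(c); g=c["pixels"].min(2)[z>0]
    m=(np.linalg.norm(P[:,:2]-t[:2],axis=1)<.035)&(P[:,2]>.071)&(P[:,2]<.1)&(g>165); Q=P[m]
    for i in range(4):
        A=np.c_[Q[:,:2]-t[:2],np.ones(len(Q))]; s=np.linalg.lstsq(A,Q[:,2],rcond=None)[0]; e=Q[:,2]-A@s; Q=Q[abs(e)<max(2*e.std(),.001)]
    n=np.r_[-s[:2],1]; n/=np.linalg.norm(n); print(cam,len(Q),Q.mean(0).round(4),np.ptp(Q,axis=0).round(4),"n",n.round(3),"elev",np.degrees(np.arcsin(n[2])).round(1),"rms",e.std().round(4))
```

```text
wrist 1842 [ 0.3844 -0.2811  0.0828] [0.014  0.0142 0.006 ] n [ 0.291 -0.095  0.952] elev 72.2 rms 0.0005
scene 33 [ 0.3833 -0.2807  0.0837] [0.0131 0.0123 0.0051] n [ 0.273 -0.028  0.961] elev 74.0 rms 0.0009
```

>>> {"fn": "carry_out", "kwargs": {
  "increments": [3,0.4,0,-0.2,0,3,0.4,0,-0.2,0,3,0.3,0,-0.1,0,3,0,0,0,0,3,0,0,0,0]
}}

```text
clock: 21.38
eef_pos: [0.376, -0.2776, 0.0198]
tool_rot: [0.989, -0.145, 0.007, 0.001]
ft_force: [5.4, 2.5, 15.1]
grip_width: 0.0344
grasp_force: 84.4
```

```bash
python3 -c "
from m import *
pose()"
```

```text
21.375 [ 0.376  -0.2776  0.0198] toolx yaw -0.291 q [-0.64  0.38 -0.42  0.76  0.    2.79] w 0.0344 F [ 5.4  2.5 15.1] 84.4
```

>>> {"fn": "carry_out", "kwargs": {
  "increments": [3,0,0,-0.2,0,3.45,0,0,0,0,3.5,0,0,0,0,3.5,0,0,0,0,3.5,0,0,0,0]
}}

```text
clock: 22.0
eef_pos: [0.3726, -0.2769, 0.0198]
tool_rot: [0.989, -0.145, 0.004, 0.001]
ft_force: [3.4, -0.1, 8.0]
grip_width: 0.0353
grasp_force: 38.2
```

```bash
cat >> v.py <<'E'
def disc(cam="wrist",zlo=.071,zhi=.1,rad=.035,at=None):
    c=bot.camera(cam); o=bot.get_obs(); t=np.array(o["eef_pos"][:2] if at is None else at); z=c["range_z"]; P=cloud(c); g=c["pixels"].min(2)[z>0]
    m=(np.linalg.norm(P[:,:2]-t,axis=1)<rad)&(P[:,2]>zlo)&(P[:,2]<zhi)&(g>165); Q=P[m]
    if len(Q)<10: print(cam,"few",len(Q)); return
    for i in range(4):
        A=np.c_[Q[:,:2]-t,np.ones(len(Q))]; s=np.linalg.lstsq(A,Q[:,2],rcond=None)[0]; e=Q[:,2]-A@s; Q=Q[abs(e)<max(2*e.std(),.001)]
    n=np.r_[-s[:2],1]; n/=np.linalg.norm(n); mid=(Q.max(0)+Q.min(0))/2
    print(cam,len(Q),"mid",mid.round(4),np.ptp(Q,axis=0).round(4),"n",n.round(3),"elev",np.degrees(np.arcsin(n[2])).round(1))
E
python3 -c "
from v import *
pose();disc()"
```

```text
22.0 [ 0.3726 -0.2769  0.0198] toolx yaw -0.292 q [-0.64  0.38 -0.42  0.77  0.    2.79] w 0.0353 F [ 3.4 -0.1  8. ] 38.2
wrist 1823 mid [ 0.384  -0.281   0.0826] [0.0139 0.0143 0.0062] n [ 0.323 -0.097  0.941] elev 70.3
```

>>> {"fn": "carry_out", "kwargs": {
  "increments": [3.53,0,0,0,0,3.53,0,0,0.1,0,3.55,0,0,0.1,0,3.55,0,0,0.1,0,3.55,0,0,0,0]
}}

```text
clock: 22.68
eef_pos: [0.3733, -0.2771, 0.0188]
tool_rot: [0.989, -0.145, 0.005, 0.002]
ft_force: [0.5, 1.9, 26.0]
grip_width: 0.0357
grasp_force: 18.3
```

```bash
python3 -c "
from v import *
pose();disc()"
```

```text
22.675 [ 0.3733 -0.2771  0.0188] toolx yaw -0.2919 q [-0.64  0.38 -0.42  0.76  0.    2.79] w 0.0357 F [ 0.5  1.9 26. ] 18.3
wrist 1892 mid [ 0.3849 -0.2813  0.0821] [0.0143 0.0144 0.0066] n [ 0.33  -0.1    0.939] elev 69.8
```

>>> {"fn": "carry_out", "kwargs": {
  "increments": [3.55,-0.2,0,-0.1,0,3.55,-0.2,0,-0.1,0,3.55,-0.2,0,0,0,3.55,-0.2,0,0,0,3.55,-0.2,0,0,0]
}}

```text
clock: 23.35
eef_pos: [0.3629, -0.274, 0.0184]
tool_rot: [0.989, -0.145, 0.004, 0.001]
ft_force: [4.1, -0.9, 5.5]
grip_width: 0.0353
grasp_force: 17.0
```

```bash
python3 -c "
from v import *
pose();disc()"
```

```text
23.35 [ 0.3629 -0.274   0.0184] toolx yaw -0.292 q [-0.65  0.37 -0.45  0.75  0.    2.79] w 0.0353 F [ 4.1 -0.9  5.5] 17.0
wrist 1565 mid [ 0.3711 -0.2768  0.0838] [0.0126 0.0142 0.0039] n [ 0.191 -0.058  0.98 ] elev 78.5
```

Rotating now (70 → 78.5°); continue the drag.

>>> {"fn": "carry_out", "kwargs": {
  "increments": [3.55,-0.2,0,0.05,0,3.55,-0.2,0,0.05,0,3.55,-0.2,0,0.05,0,3.55,-0.2,0,0.05,0,3.55,0,0,0,0]
}}

```text
clock: 24.02
eef_pos: [0.3534, -0.2711, 0.0156]
tool_rot: [0.989, -0.146, 0.002, 0.001]
ft_force: [3.2, -1.3, 6.0]
grip_width: 0.0358
grasp_force: 17.2
```

```bash
python3 -c "
from v import *
pose();disc()"
```

```text
24.025 [ 0.3534 -0.2711  0.0156] toolx yaw -0.2924 q [-0.65  0.36 -0.47  0.74 -0.    2.78] w 0.0358 F [ 3.2 -1.3  6. ] 17.2
wrist 311 mid [ 0.3586 -0.2731  0.0833] [0.0058 0.0098 0.0023] n [-0.156  0.043  0.987] elev 80.7
```

```bash
python3 -c "
from v import *
disc('scene',.076); shot('s11.png')"
```

```text
scene few 1
24.175 [ 0.3534 -0.2711  0.0156] toolx yaw -0.2924 q [-0.65  0.36 -0.47  0.74 -0.    2.78] w 0.0354 F [ 2.8 -1.6  6.8] 17.2
org 0.93 [ 0.3493 -0.2734 -0.0026]
mid 0.57 [ 0.3642 -0.2777  0.0517]
axis [ 0.044 -0.026 -0.999] elev -87.1 373 zmin/max 0.0011 0.0847
```

View pics/s11.png

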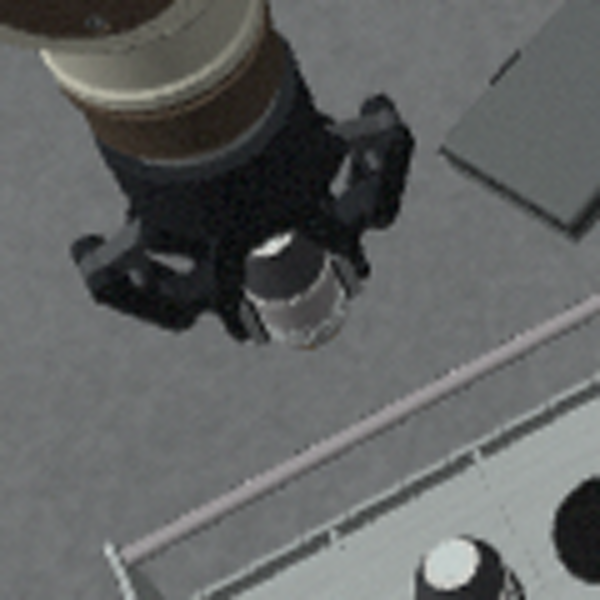

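>>> {"fn": "carry_out", "kwargs": {
  "increments": [3.55,0.1,0,-0.1,0,3.6,0,0,-0.1,0,3.65,0,0,0,0,3.8,0,0,0,0,4.5,0,0,0,0]
}}

```text
clock: 24.95
eef_pos: [0.3525, -0.2697, 0.0165]
tool_rot: [0.989, -0.146, -0.001, -0.0]
ft_force: [-0.5, 1.1, 0.1]
grip_width: 0.045
grasp_force: 0.0
```

>>> {"fn": "carry_out", "kwargs": {
  "increments": [6,0,0,0,0,7,0,0,0,0,7,0,0,-1,0,7,0,0,-4,0,7,0,0,-4,0]
}}

```text
clock: 25.58
eef_pos: [0.3527, -0.2699, 0.1082]
tool_rot: [0.989, -0.146, -0.0, -0.0]
ft_force: [1.3, -0.5, 0.1]
grip_width: 0.0699
grasp_force: 0.0
```

>>> {"fn": "carry_out", "kwargs": {
  "increments": [7,-1,0,-4,0,7,-2,0,-4,0,7,-1,0,0,0,7,0,0,0,0,7,0,0,0,0]
}}

```text
clock: 26.2
eef_pos: [0.3144, -0.2582, 0.1859]
tool_rot: [0.989, -0.146, -0.001, -0.0]
ft_force: [0.6, -0.0, -0.0]
grip_width: 0.0702
grasp_force: 0.0
```

```bash
python3 -c "
from v import *
pose();disc('wrist',.072,.1,.06,(.351,-.271));disc('scene',.076,.1,.05,(.351,-.271)); meas(('wrist','scene'))"
```

```text
26.2 [ 0.3144 -0.2582  0.1859] toolx yaw -0.2922 q [-0.69  0.09 -0.3   1.18  0.    2.75] w 0.0702 F [ 0.6 -0.  -0. ] 0.0
wrist 245 mid [ 0.3508 -0.2698  0.0831] [0.0144 0.0139 0.0027] n [-0.034  0.023  0.999] elev 87.6
scene 16 mid [ 0.3537 -0.2701  0.085 ] [0.0093 0.0121 0.0053] n [-0.417  0.043  0.908] elev 65.2
wrist org 0.98 [ 0.3503 -0.2719  0.0024]
 yaw 1.24 ends [ 0.3636 -0.2858] [ 0.3708 -0.2648] len 0.022 w 0.004 ztop 0.0401 33
 yaw 1.266 ends [ 0.3584 -0.2915] [ 0.3691 -0.2575] len 0.036 w 0.02 ztop 0.0492 164
```

>>> {"fn": "carry_out", "kwargs": {
  "increments": [6,1.9,0,0,0,6,1.95,0,0,0,6,0,0,0,-0.165,6,0,0,0,-0.165,6,0,0,0,-0.165]
}}

```text
clock: 27.22
eef_pos: [0.3517, -0.2696, 0.1866]
tool_rot: [0.995, 0.104, -0.0, -0.0]
ft_force: [0.1, -0.4, 0.7]
grip_width: 0.0602
grasp_force: 0.0
```

>>> {"fn": "carry_out", "kwargs": {
  "increments": [6,0,0,0,-0.165,6,0,0,2,0,6,0,0,2,0,6,0,0,2,0,6,0,0,0,0]
}}

```text
clock: 27.85
eef_pos: [0.3505, -0.2688, 0.1255]
tool_rot: [0.983, 0.183, -0.001, -0.001]
ft_force: [-0.1, 0.7, 0.5]
grip_width: 0.0599
grasp_force: 0.0
```

Run:
```python
from v import *
pose();disc('wrist',.074,.1,.05,(.351,-.271))
c=bot.camera('wrist')
for n in ('objective','vacant_bay'):
  for f in (bot.place_of,):
    print(n,[(d['p'].__round__(2),world(c,d['xyz']).round(4)) for d in f(c,n)[:2]])
# rack bay from other cams: pad centre via black pixels on the floor
C=np.array([.5106,-.2848]); ex=np.array([np.cos(-.292),np.sin(-.292)]); ey=np.array([-ex[1],ex[0]])
for cam in ('top','scene'):
    c=bot.camera(cam); print(cam,[(round(d['p'],2),world(c,d['xyz']).round(4)) for d in bot.place_of(c,'vacant_bay')[:2]],[(round(d['p'],2),world(c,d['xyz']).round(4)) for d in bot.place_of(c,'mate_a')[:4]])
    P=cloud(c); g=c['pixels'].max(2)[c['range_z']>0]; q=(P[:,:2]-C); l=np.c_[q@ex,q@ey]
    m=(abs(l[:,0])<.045)&(abs(l[:,1]-.032)<.03)&(P[:,2]<.02)&(g<45)
    L=l[m]; print(len(L),'pad mid rack',((L.max(0)+L.min(0))/2).round(4),np.ptp(L,axis=0).round(4),L.mean(0).round(4),'z',P[m][:,2].mean())
    w=(abs(l[:,1])<.12)&(P[:,2]>.07)&(P[:,2]<.09)
    for s in (-1,1):
        r=l[w&(abs(l[:,0]-s*.057)<.012)]; print('rod',s,len(r),np.median(r[:,0]).round(4))
print('bay world',C+.032*ey)
```

```text
27.85 [ 0.3505 -0.2688  0.1255] toolx yaw 0.3678 q [-0.65  0.21 -0.33  1.04 -0.    2.12] w 0.0599 F [-0.1  0.7  0.5] 0.0
wrist 372 mid [ 0.3507 -0.2696  0.0831] [0.0142 0.0141 0.002 ] n [-0.014  0.014  1.   ] elev 88.9
objective [(0.8, array([ 0.3521, -0.2714,  0.0004]))]
vacant_bay [(0.66, array([ 0.5073, -0.3141,  0.0064]))]
top [(0.79, array([ 0.5172, -0.2523,  0.0042])), (0.46, array([ 0.5068, -0.316 ,  0.0012]))] [(0.57, array([ 0.5067, -0.3153, -0.0009])), (0.54, array([ 0.5395, -0.1939,  0.0029])), (0.52, array([ 0.4783, -0.369 ,  0.0071]))]
154 pad mid rack [-0.0019  0.0324] [0.0369 0.0361] [-0.0022  0.0324] z 0.005351693760885529
rod -1 247 -0.0582
rod 1 300 0.0557
scene [(0.74, array([ 0.5181, -0.2531,  0.0047]))] [(0.87, array([ 0.5349, -0.1894,  0.0065])), (0.78, array([ 0.4986, -0.3107,  0.005 ])), (0.61, array([ 0.478 , -0.3715,  0.0072]))]
357 pad mid rack [-0.0015  0.0325] [0.0452 0.0441] [-0.0013  0.0324] z 0.005798453890422141
rod -1 529 -0.0559
rod 1 613 0.0576
bay world [ 0.51981178 -0.25415456]
```

>>> {"fn": "carry_out", "kwargs": {
  "increments": [6,0,0.05,4,0,6,0,0,3,0,6,0,0,2.2,0,6,0,0,1,0,6,0,0,0,0]
}}

```text
clock: 28.98
eef_pos: [0.3515, -0.2699, 0.0246]
tool_rot: [0.983, 0.183, -0.0, -0.0]
ft_force: [-0.3, -0.1, -0.0]
grip_width: 0.0601
grasp_force: 0.0
```

>>> {"fn": "carry_out", "kwargs": {
  "increments": [4.5,0,0,0,0,3.8,0,0,0,0,3.4,0,0,0,0,3,0,0,0,0,3,0,0,0,0]
}}

```text
clock: 29.6
eef_pos: [0.3521, -0.2701, 0.0258]
tool_rot: [0.983, 0.183, 0.001, 0.0]
ft_force: [-2.1, 3.1, 6.8]
grip_width: 0.0346
grasp_force: 59.0
```

>>> {"fn": "carry_out", "kwargs": {
  "increments": [3,0,0,0,0,3,0,0,-2,0,3,0,0,-4,0,3,0,0,-4,0,3,0,0,-4,0]
}}

```text
clock: 30.22
eef_pos: [0.3515, -0.27, 0.166]
tool_rot: [0.983, 0.183, -0.0, 0.0]
ft_force: [0.4, 0.1, -2.4]
grip_width: 0.0344
grasp_force: 60.1
```

```bash
python3 -c "
from m import *
pose()
c=bot.camera('scene'); print([(d['p'],world(c,d['xyz']).round(4)) for d in bot.place_of(c,'objective')[:1]])
o=bot.get_obs();d=np.r_[.518,-.253]-o['eef_pos'][:2]; M=R.from_quat(o['tool_rot']).as_matrix()[:2,:2]; print('tool shift',(M.T@d*100).round(2))"
```

```text
30.225 [ 0.3515 -0.27    0.166 ] toolx yaw 0.3677 q [-0.65  0.17 -0.26  1.14 -0.    2.12] w 0.0344 F [ 0.4  0.1 -2.4] 60.1
[(0.62, array([ 0.3477, -0.2695,  0.1411]))]
tool shift [15.97  4.09]
```

>>> {"fn": "carry_out", "kwargs": {
  "increments": [3,2,0.5,0,0,3,4,1.02,0,0,3,4,1.02,0,0,3,4,1.05,0,0,3,2,0.5,0,0]
}}

```text
clock: 30.95
eef_pos: [0.5179, -0.2493, 0.162]
tool_rot: [0.983, 0.184, -0.001, -0.001]
ft_force: [0.1, -1.1, -1.8]
grip_width: 0.0345
grasp_force: 60.2
```

>>> {"fn": "carry_out", "kwargs": {
  "increments": [3,0,0,0,0,3,0,0,2,0,3,0,0,2,0,3,0,0,0,0,3,0,0,0,0]
}}

```text
clock: 31.58
eef_pos: [0.5155, -0.2508, 0.1249]
tool_rot: [0.983, 0.183, -0.0, -0.0]
ft_force: [-1.1, 0.3, -1.3]
grip_width: 0.0344
grasp_force: 60.2
```

```bash
python3 -c "
from v import *
pose()
o=bot.get_obs();d=np.r_[.518,-.253]-o['eef_pos'][:2]; M=R.from_quat(o['tool_rot']).as_matrix()[:2,:2]; print('tool shift',(M.T@d*100).round(2))
disc('scene',.15,.23,.05); disc('wrist',.15,.23,.05)
c=bot.camera('scene'); print([(d['p'],world(c,d['xyz']).round(4)) for d in bot.place_of(c,'objective')[:1]])"
```

```text
31.575 [ 0.5155 -0.2508  0.1249] toolx yaw 0.3675 q [-0.45  0.45  0.02  1.14 -0.    2.32] w 0.0344 F [-1.1  0.3 -1.3] 60.2
tool shift [0.16 0.3 ]
scene few 0
wrist 1639 mid [ 0.5096 -0.2555  0.1673] [0.0264 0.0367 0.0337] n [-0.818 -0.328  0.473] elev 28.2
[(0.64, array([ 0.5137, -0.2511,  0.099 ]))]
```

>>> {"fn": "carry_out", "kwargs": {
  "increments": [3,0.16,0.3,0,0,3,0,0,2.5,0,3,0,0,3,0,3,0,0,2.5,0,3,0,0,0.5,0]
}}

```text
clock: 32.4
eef_pos: [0.5171, -0.2524, 0.0381]
tool_rot: [0.983, 0.183, -0.001, -0.001]
ft_force: [-1.0, -0.3, -2.5]
grip_width: 0.0347
grasp_force: 60.2
```

>>> {"fn": "carry_out", "kwargs": {
  "increments": [3,0,0,0.2,0,3,0,0,0.2,0,3,0,0,0.1,0,3,0,0,0,0,3,0,0,0,0]
}}

```text
clock: 33.02
eef_pos: [0.5185, -0.253, 0.0351]
tool_rot: [0.983, 0.183, 0.0, 0.0]
ft_force: [-0.4, -0.7, -1.8]
grip_width: 0.0344
grasp_force: 60.2
```

```bash
python3 -c "
from v import *
pose()"
```

```text
33.025 [ 0.5185 -0.253   0.0351] toolx yaw 0.3678 q [-0.45  0.54 -0.08  0.94  0.    2.32] w 0.0344 F [-0.4 -0.7 -1.8] 60.2
```

No contact yet, about 5 mm to go.

>>> {"fn": "carry_out", "kwargs": {
  "increments": [3,0,0,0.15,0,3,0,0,0.15,0,3,0,0,0.1,0,3,0,0,0,0,3,0,0,0,0]
}}

```text
clock: 33.65
eef_pos: [0.5183, -0.253, 0.0308]
tool_rot: [0.983, 0.183, -0.0, 0.0]
ft_force: [0.4, 0.3, -2.9]
grip_width: 0.0348
grasp_force: 60.2
```

>>> {"fn": "carry_out", "kwargs": {
  "increments": [3,0,0,0.1,0,3,0,0,0.05,0,3,0,0,0.05,0,3,0,0,0,0,3,0,0,0,0]
}}

```text
clock: 34.28
eef_pos: [0.5185, -0.253, 0.0298]
tool_rot: [0.983, 0.183, 0.0, 0.0]
ft_force: [-2.1, 1.2, 4.3]
grip_width: 0.0342
grasp_force: 60.8
```

Contact on the floor at the expected height. Release gradually, to limited opening, and lift.

>>> {"fn": "carry_out", "kwargs": {
  "increments": [3.5,0,0,0,0,3.6,0,0,0,0,3.8,0,0,0,0,4.3,0,0,0,0,4.8,0,0,0,0]
}}

```text
clock: 34.9
eef_pos: [0.5183, -0.253, 0.0286]
tool_rot: [0.983, 0.183, -0.0, 0.0]
ft_force: [0.5, -0.6, 0.2]
grip_width: 0.0478
grasp_force: 0.0
```

>>> {"fn": "carry_out", "kwargs": {
  "increments": [4.8,0,0,0,0,4.8,0,0,-1,0,4.8,0,0,-3,0,4.8,0,0,-4,0,4.8,0,0,-4,0]
}}

```text
clock: 35.52
eef_pos: [0.5183, -0.2529, 0.1507]
tool_rot: [0.983, 0.183, 0.0, 0.0]
ft_force: [0.6, -0.7, 0.0]
grip_width: 0.048
grasp_force: 0.0
```

>>> {"fn": "carry_out", "kwargs": {
  "increments": [4.8,0,0,-4,0,4.8,-2,0,-2,0,4.8,-4,0,0,0,4.8,-4,0,0,0,4.8,-2,0,0,0]
}}

```text
clock: 36.15
eef_pos: [0.4033, -0.2964, 0.2085]
tool_rot: [0.983, 0.182, -0.001, -0.0]
ft_force: [-0.2, -0.5, 0.1]
grip_width: 0.0478
grasp_force: 0.0
```

Run:
```python
from v import *
pose()
disc('wrist',.076,.1,.03,(.518,-.253)); disc('scene',.078,.1,.025,(.518,-.253))
for cam in ('scene','top'):
    c=bot.camera(cam)
    for n in ('objective','mate_a','slide_box','bottle','chuck_ring','screwdriver','bracket'):
        print(cam,n,[(round(d['p'],2),world(c,d['xyz']).round(3).tolist()) for d in bot.place_of(c,n)[:4]])
```

```text
36.15 [ 0.4033 -0.2964  0.2085] toolx yaw 0.3657 q [-0.63  0.25 -0.04  1.28 -0.    2.14] w 0.0478 F [-0.2 -0.5  0.1] 0.0
wrist 291 mid [ 0.5158 -0.2543  0.0871] [0.0182 0.0149 0.0023] n [-0.014  0.001  1.   ] elev 89.2
scene 42 mid [ 0.5163 -0.2532  0.0878] [0.0133 0.0127 0.0044] n [-0.04   0.081  0.996] elev 84.8
scene objective [(0.78, [0.517, -0.256, 0.002])]
scene mate_a [(0.89, [0.539, -0.19, 0.004]), (0.54, [0.5, -0.311, 0.007])]
scene slide_box [(0.9, [0.368, -0.129, 0.004])]
scene bottle [(0.96, [0.472, 0.028, -0.002]), (0.69, [0.48, -0.37, 0.01])]
scene chuck_ring [(0.78, [0.499, 0.295, 0.004])]
scene screwdriver []
scene bracket []
top objective [(0.59, [0.518, -0.254, 0.001])]
top mate_a [(0.61, [0.54, -0.191, 0.001]), (0.61, [0.509, -0.317, 0.003])]
top slide_box []
top bottle [(0.55, [0.472, 0.025, 0.001])]
top chuck_ring [(0.85, [0.496, 0.293, 0.002])]
top screwdriver []
top bracket [(0.64, [0.457, 0.139, -0.002])]
```

Upright in the bay (lens at 87 mm, 89°), everything else where it was. Handing in.

```bash
python3 -c "
from workcell import bot
print(bot.job_done())"
```

```text
the job is handed in; nothing more can be done
None
```

The objective was righted on the bench and left standing by itself, then regrasped and set lens up in the vacant bay. It stands there within about a degree of vertical, going by the wrist camera. The other objectives and the loose things I could re-check had not moved; the screwdriver, which I worked well clear of, was not re-detected. The job was handed in at about 36 s, with no verdict shown.

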